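# Unclip the air-filter cover

### The arm

A 6-joint arm with a two-finger parallel gripper is mounted at the origin on the work surface. World frame = base frame: x ahead of the robot, y to its left, z up, the work surface at z = 0. Lengths are in m, angles in rad, forces in N, time in s.
With the tool pointing down it reaches from about 0.375 to 0.75 m from the base axis. Payload 9 kg.
Tool frame: the origin (TCP) lies on the front face of the gripper's body, between the roots of the fingers; the fingertips stand 73 mm ahead of it and the grasp point (between the pads) lies 54 mm ahead of it; z points along the fingers, y is the line along which they close (so a half turn about z gives the same grasp; the last joint's range is limited). The gripper opens to 85 mm and grips with 20 to 120 N. Pads are 22 mm wide; open, the fingers measure 114 mm over their backs; the gripper's body (76 mm by 85 mm) begins 54 mm behind the grasp point. The pads swing forward as they close: fully open they stand 13 mm farther back than shut.
Start: joints at [0.989, 0.104, 0.097, 1.564, 0, 1.353], TCP at [0.213, 0.561, 0.304] pointing down, gripper open.
Joint ranges: [-2.99, 2.99], [-0.84, 1.86], [-1.1, 1.16], [-1.84, 2.11], [-1.51, 1.56], [-3.14, 3.14]. Speed limits (rad/s): [2.22, 2.22, 2.57, 3.14, 3.14, 3.14].

### API

Orientations are given as [roll, pitch, yaw] about the fixed x, y, z axes, in that order (R = Rz(yaw) Ry(pitch) Rx(roll)).
In Python, from station import bot gives the robot as it stands.
- The arm moves only by the tool arm_command, never from a script. Its arguments are lists of equal length, an entry for each row: "grip": the opening in per cent of the stroke, from 0 (shut) to 100 (fully open); "slide": the shift along the world's x, y, z in mm, a list of three; "rotation": the turn, a rotation vector about the world's x, y, z in rad, a list of three. In form: {"grip": [grip, ...], "slide": [[dx, dy, dz], ...], "rotation": [[wx, wy, wz], ...]}. A call has 1 to 8 rows; each row shifts and turns the commanded pose from where the row before left it; what a row does not reach is not made up. A row lasts 1/10 s, in which the tool goes at most 50 mm and 8.59 degrees, less where a joint would pass 70% of its speed; a pose out of reach is approached as far as the arm can. A call is refused whole if a number of a shift passes 50 or a number of a turn 0.15, either way. A call with a gripper value outside its range is refused whole. The fingers move at their own pace and stop on an object; "grip_force" is the grip in N (left out, the last holds). Time passes only in rows, so rows that do not move let the fingers close. It gives the time, the measured TCP pose, the force, the opening and the grip force at its end, in the units of the state.
- bot.observe(): the state, without advancing time (a new reading comes with each control period).
- bot.snapshot(name): name is "scene" or "top" or "wrist"; returns a dict with "color" (384x512x3 uint8, red, green, blue), "fov_y" (degrees; the focal length in pixels is half the picture's height over the tangent of half this angle, whatever the lens; pixels are square), "cx", "cy" (the principal point, pixels), "pose" (4x4, takes a point from camera to world coordinates). Camera axes: x right, y down, z forward; pixel columns grow to the right and rows downward; lengths in m; the calibration is good to about 2 mm. The wrist camera is an equidistant fisheye: a pixel r from the principal point sees the ray r / f radians off the axis. A picture is of the moment at which its call begins. There is no depth.
- bot.sign_off(): hands the job in; it is judged then, once.
The state is a dict: "clock": time; "qpos": joint angles; "dq": joint speeds; "tau": joint torques, N m; "eef_pos": TCP position; "orientation": TCP orientation; "contact_force": force on the tool from outside, world axes, zero at the start; "torque": the same for the moment, N m; "width": finger opening in m; "finger_force": force on a finger pad.
Only numpy, scipy, OpenCV 4.12 (cv2) and the standard library are available. Lean on these libraries where they do the work, as an engineer would, in place of code of your own. Each camera call takes 0.05 s, during which the arm holds its last target. There are 200 camera calls.

### The job

Squeeze the two orange snap tabs of the black cover together to release it from the grey air-filter housing, lift it straight off, and lay it feet down on the blue mat so that the filter can be changed. The plastic is brittle: squeeze gently (10 to 20 N is plenty, never over 40 N), do not wrench the cover, set it down rather than drop it, and leave the tooling lying between the housing and the mat where it is.

Things in the scene. Friction and masses are not known exactly. Their poses are not given: they have to be found in the camera images.
- housing: Silver-grey air-filter housing, fixed to the bench, 170 (x) x 110 (y) x 55 mm high. Origin: centre of its underside on the bench, z up. The top plate, 6 mm thick, has a 120 (x) x 50 (y) mm opening at its centre, closed by the cover.
- cover: Loose black clip-on cover, 0.1 to 0.2 kg: plate 140 (x) x 64 (y) x 4 mm, two orange tabs, y from tab to tab, z up; clipped on, its axes are the housing's. Origin: the grip centre midway between the tabs, 16 mm above the plate's top, 20 above its underside, 75 above the bench while clipped on. Two end ribs (feet) reach 40 mm below the origin; standing on them, the origin is 40 mm up.
- cover_rib (a point): Point at the bottom middle of the rib at the cover's +x end (55 mm along x, 40 mm below the cover's origin); the other rib is its mirror image. Each rib is 47 mm wide, 4 mm thick and reaches 20 mm into the housing's opening with about 1.5 mm to spare: lift straight up by more than 20 mm before moving sideways.
- tab_left (a joint): Inward travel (m) of the tab on the cover's +y side: 0 at rest, 0.007 fully in. Sprung: 4 N to start it, 8 N to hold it in; springs back when let go. Brittle: over 40 N from a finger cracks it. Its hook catches 4 mm under the housing's top plate; squeeze both tabs fully, or the cover will not lift more than 2 mm. Keep them gripped to carry the cover.
- tab_right (a joint): The same for the tab on the -y side. Each tab is an upright plate 24 mm wide (along x), 4 mm thick, rising 30 mm above the plate (top 14 mm above the cover's origin). Outer faces 45 mm apart at rest, 31 mm fully squeezed: pinch from above, fingers closing along the cover's y, fingertips above the plate.
- mat: Flat blue mat, 200 (x) x 160 (y) x 3 mm thick, fixed on the bench. Origin: centre of its underside; its upper face is 3 mm above the bench. It lies on one side of the robot's centre line, the housing on the other, either way round.
- face_mill: Loose bystander: steel face-milling cutter standing on the bench between housing and mat, 64 mm across, 41 mm high. Origin: centre of its underside.
- collet_nut: Loose bystander: dark steel collet nut, 42 mm across, 22 mm high. Origin: centre of its underside.
- insert_box: Loose bystander: small closed yellow box of cutting inserts, 60 x 36 x 17 mm. Origin: centre of its underside.
Not all that is in view belongs to the job. Several things have the shape of the cover; the one meant has the colours described above. What is shaped like the housing but red is not meant.

How it is judged:
On the way, in this order (a step that is already met when the one before it is completed fails the run):
1. both tabs are squeezed in by more than 4 mm while the cover sits on the housing (value of joint each of tab_left, tab_right above 0.004 m and z of cover in the frame of housing below 0.085 m), for 0.05 s.
2. the cover is lifted off, more than 30 mm above its seat (z of cover in the frame of housing above 0.105 m), for 0.05 s.
At the end, for the whole second after the job is handed in: The cover stands at rest on its feet on the mat: its centre over the mat (within 95 mm of the mat's centre along the mat's x and 75 mm along its y), level within 7 degrees, its origin 35 to 49 mm above the bench, and both tabs sprung back to within 2 mm (x of cover in the frame of mat between -0.095 and 0.095 m and y of cover in the frame of mat between -0.075 and 0.075 m and height (world z) of cover between 0.035 and 0.049 m and angle between cover's own z axis and vertical below 0.12 rad and value of joint each of tab_left, tab_right below 0.002 m and linear speed of cover below 0.01 m/s); the robot touches nothing.
It fails at once if the tabs or cover are gripped with over 40 N a finger (contact force between the fingers and cover above 80 N).
It fails at once if the cover is wrenched or pressed against the housing with over 40 N (contact force between cover and housing above 40 N).
It fails at once if the cover is dropped: it falls faster than 0.5 m/s with no finger on it (a drop of over 13 mm) (linear speed of cover above 0.5 m/s and contact force between the fingers and cover below 0.3 N).
It fails at once if the face mill, collet nut or insert box is moved over 20 mm (distance of any of face_mill, collet_nut, insert_box from where it was at the start of the episode above 0.02 m).
It also fails if it takes over 48 s, if anything falls off the work surface, if the arm or the gripper's body presses on something with over 40 N, if the wrist force passes 120 N, or if a joint passes its speed limit or range.

## Working session

There is one attempt and no reset: what is moved stays moved. The work goes in short steps, Python scripts to look and compute and a tool call to move; the robot and the scene stay as the last step left them, time stands still between calls to the robot, and variables do not carry over. Pictures are saved under pics/ and viewed, at most 10 in all, crops included, and the job is handed in when it is done.

Besides the shell and the picture viewer there is one more tool, called after "Request:" as name(argument=value, ...) on one line, values as JSON. arm_command: Moves the arm, as the interface text tells. Its arguments: {"type":"object","properties":{"grip":{"type":"array"},"slide":{"type":"array"},"rotation":{"type":"array"},"grip_force":{"type":"number"}},"required":["grip","slide","rotation"]}

```bash
mkdir -p pics; cat > h.py <<'E'
import numpy as np, cv2
from station import bot
def snap(name,fn=None):
    s=bot.snapshot(name); im=cv2.cvtColor(s["color"],cv2.COLOR_RGB2BGR)
    if fn: cv2.imwrite("pics/"+fn,im)
    return s,im
def ray(s,u,v,fish=False):
    f=s["color"].shape[0]/2/np.tan(np.radians(s["fov_y"])/2)
    x,y=u-s["cx"],v-s["cy"]
    if fish:
        r=np.hypot(x,y);t=r/f;d=np.array([x/r*np.sin(t),y/r*np.sin(t),np.cos(t)]) if r>0 else np.array([0,0,1.])
    else: d=np.array([x/f,y/f,1])
    P=np.array(s["pose"]);return P[:3,3],P[:3,:3]@d
def onz(s,u,v,z,fish=False):
    o,d=ray(s,u,v,fish);return o+d*(z-o[2])/d[2]
E
python3 - <<'E'
from h import *
a,ia=snap("scene");b,ib=snap("top")
cv2.imwrite("pics/a.png",cv2.resize(ia,(800,600)));cv2.imwrite("pics/b.png",cv2.resize(ib,(800,600)))
o=bot.observe();print(o["clock"],o["eef_pos"],o["orientation"],o["width"])
for s in(a,b):print(s["fov_y"],s["cx"],s["cy"],np.round(s["pose"],3).tolist())
E
```

```text
0.1 [0.21335211 0.5605454  0.30318477] [-3.14036924e+00 -2.98284847e-04  2.77776198e+00] 0.0853399861531001
56.07457136063885 258.3571329577271 196.09495679105166 [[0.804, 0.434, -0.407, 0.806], [0.595, -0.603, 0.531, -0.308], [-0.015, -0.669, -0.743, 0.666], [0.0, 0.0, 0.0, 1.0]]
50.36913079665806 252.81450410471814 188.28466286287033 [[-0.005, -0.988, 0.154, 0.34], [-1.0, 0.008, 0.018, 0.077], [-0.019, -0.154, -0.988, 1.12], [0.0, 0.0, 0.0, 1.0]]
```

View pics/b.png

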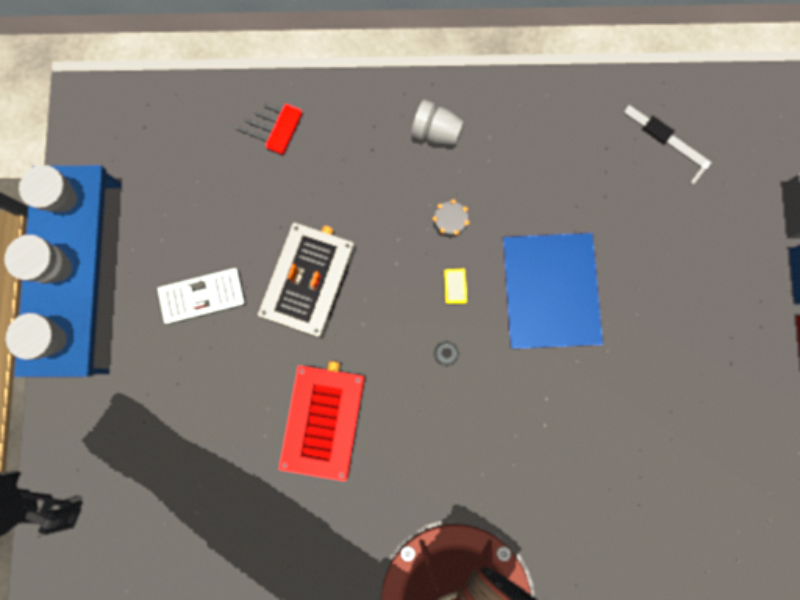

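View pics/a.png

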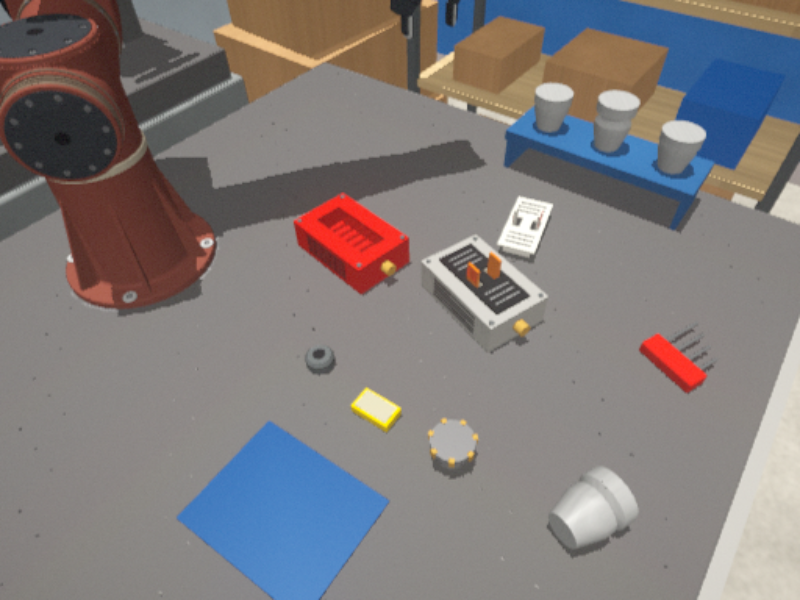

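The top view shows the grey housing with a black, orange-tabbed cover at (307,280). There is also a white cover-like plate at (200,295), a red housing at (322,422) and the mat at (553,290), with the tooling between them at x≈450. The black cover with orange tabs at (307,280) fits the description. I'll confirm it in a crop and measure.

```bash
cat > m.py <<'E'
from h import *
b,ib=snap("top");a,ia=snap("scene")
hsv=cv2.cvtColor(ib,cv2.COLOR_BGR2HSV)
k=.64
def comps(m,off=(0,0),mn=8):
    n,l,st,c=cv2.connectedComponentsWithStats(m.astype(np.uint8))
    return [(l==i,st[i,4],c[i]) for i in range(1,n) if st[i,4]>=mn]
def hull(m,z,s):
    p=np.argwhere(m)[:,::-1]
    P=np.array([onz(s,u,v,z)[:2] for u,v in p],np.float32)
    return cv2.minAreaRect(P)
h,sv,v=cv2.split(hsv)
m=np.zeros(h.shape,bool);m[140:218,160:232]=1
g=(sv<50)&(v>150)&m
c=max(comps(g),key=lambda t:t[1]);print("housing",hull(c[0],.055,b),c[1:],)
blue=(abs(h.astype(int)-110)<12)&(sv>130);m2=np.zeros(h.shape,bool);m2[140:230,310:400]=1
c=max(comps(blue&m2),key=lambda t:t[1]);print("mat",hull(c[0],.003,b),c[1])
for nm,s,im,R in(("top",b,ib,(155,195,175,215)),("scene",a,ia,(155,190,290,330))):
    q=cv2.cvtColor(im,cv2.COLOR_BGR2HSV);mm=np.zeros(h.shape,bool);mm[R[0]:R[1],R[2]:R[3]]=1
    o=(q[...,0]<20)&(q[...,1]>130)&(q[...,2]>70)&mm
    for c in comps(o):
        print(nm,"tab",c[1],c[2],onz(s,*c[2],.08))
for nm,(u,v_),z in(("mill",(451,217),.041),("nut",(446,353),.022),("box",(456,286),.017)):
    print(nm,onz(b,u*k,v_*k,z))
cr=np.hstack([cv2.resize(ib[130:225,90:240],(600,380),interpolation=cv2.INTER_CUBIC)])
cv2.imwrite("pics/c.png",cr)
E
python3 m.py
```

```text
housing ((0.5352644920349121, 0.2488703727722168), (0.114356130361557, 0.17429503798484802), 70.39381408691406) (np.int32(1550), array([195.17419355, 178.6883871 ]))
mat ((0.5201202034950256, -0.17910075187683105), (0.19902144372463226, 0.15839515626430511), 2.1094162464141846) 4099
top tab 53 [187.13207547 174.22641509] [0.54015089 0.26631399 0.08      ]
top tab 53 [201.71698113 178.66037736] [0.52810681 0.22813408 0.08      ]
scene tab 109 [315.57798165 170.09174312] [0.54475525 0.25470602 0.08      ]
scene tab 100 [302.53 175.06] [0.52877291 0.22301806 0.08      ]
mill [ 0.64304057 -0.00178359  0.041     ]
nut [0.40800198 0.00991081 0.022     ]
box [ 0.52516737 -0.00992551  0.017     ]
```

View pics/c.png

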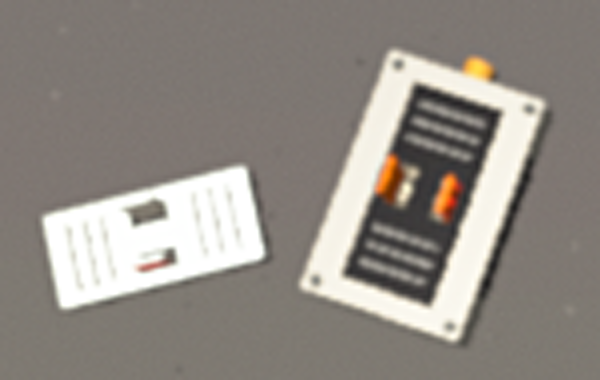

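The crop confirms it: the black plate with two orange tabs sits in the grey housing, and the white plate to its left is a decoy. The housing measures 174×114 mm (170×110 expected), its axis is at -19.6°, and the tab midpoint is (0.534, 0.248). The tool yaw already matches within about 1°.

Request:
arm_command(grip=[100,100,100,100,100,100,100,100], slide=[[20,-19.5,-5],[20,-19.5,-5],[20,-19.5,-5],[20,-19.5,-5],[20,-19.5,-5],[20,-19.5,-5],[20,-19.5,-5],[20,-19.5,-5]], rotation=[[0,0,0.02],[0,0,0],[0,0,0],[0,0,0],[0,0,0],[0,0,0],[0,0,0],[0,0,0]], grip_force=20)

```text
clock: 1.0
eef_pos: [0.3741, 0.4038, 0.2636]
orientation: [-3.142, -0.0, 2.798]
contact_force: [1.1, 0.5, 0.3]
width: 0.0855
finger_force: 0.0
```

Request:
arm_command(grip=[100,100,100,100,100,100,100,100], slide=[[20,-19.5,-5],[20,-19.5,-5],[20,-19.5,-5],[20,-19.5,-5],[20,-19.5,-5],[20,-19.5,-5],[20,-19.5,-5],[20,-19.5,-5]], rotation=[[0,0,0],[0,0,0],[0,0,0],[0,0,0],[0,0,0],[0,0,0],[0,0,0],[0,0,0]])

```text
clock: 1.8
eef_pos: [0.5342, 0.2478, 0.2236]
orientation: [-3.142, -0.0, 2.798]
contact_force: [0.3, 0.1, 1.0]
width: 0.0855
finger_force: 0.0
```

```bash
python3 - <<'E'
from h import *
w,i=snap("wrist");cv2.imwrite("pics/w.png",cv2.resize(i,(800,600)))
o=bot.observe();print(o["clock"],o["eef_pos"],o["orientation"]);print(np.round(w["pose"],3).tolist(),w["fov_y"])
q=cv2.cvtColor(i,cv2.COLOR_BGR2HSV)
m=((q[...,0]<20)&(q[...,1]>130)&(q[...,2]>90)).astype(np.uint8)
n,l,st,c=cv2.connectedComponentsWithStats(m)
for j in range(1,n):
  if st[j,4]>30:print(st[j],c[j],onz(w,*c[j],.089,True))
E
```

```text
1.85 [0.53643114 0.24506002 0.22242174] [-3.14042149e+00  7.10515646e-04  2.79526543e+00]
[[0.337, 0.901, 0.273, 0.464], [0.941, -0.322, -0.098, 0.273], [-0.0, 0.291, -0.957, 0.294], [0.0, 0.0, 0.0, 1.0]] 65.70646984690485
[  78    0  126   56 3868] [130.70449845  20.9237332 ] [0.37438604 0.21154248 0.089     ]
[110   0  41  13 261] [124.2605364    4.23371648] [0.35888167 0.21086525 0.089     ]
[139  38  23  22 372] [150.12903226  47.54301075] [0.40065501 0.21869281 0.089     ]
[410  73  26  11 104] [422.35576923  77.94230769] [0.48319631 0.40157339 0.089     ]
[222 175  10  44 370] [226.43243243 195.86216216] [0.52098507 0.23171483 0.089     ]
[274 175  11  44 346] [279.23699422 195.79768786] [0.5338828  0.26789795 0.089     ]
[246 275  15   4  35] [252.62857143 276.71428571] [0.59313342 0.2261121  0.089     ]
```

View pics/w.png

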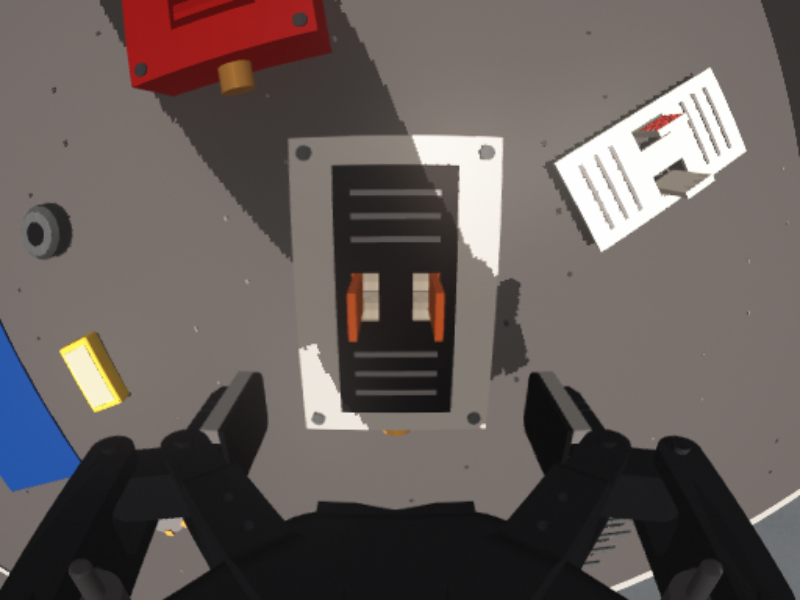

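The wrist view shows the tabs at (352,307) and (437,307), midway between the fingers and square to them. The lateral error is under 1 mm, so I'll descend and squeeze.

Request:
arm_command(grip=[100,100,100,100,100,100,100], slide=[[0,0,-20],[0,0,-20],[0,0,-20],[0,0,-14],[0,0,-10],[0,0,-4],[0,0,0]], rotation=[[0,0,0],[0,0,0],[0,0,0],[0,0,0],[0,0,0],[0,0,0],[0,0,0]])

```text
clock: 2.55
eef_pos: [0.5334, 0.2488, 0.1358]
orientation: [-3.142, -0.0, 2.798]
contact_force: [-0.5, -0.6, -0.8]
width: 0.0856
finger_force: 0.0
```

Request:
arm_command(grip=[80,70,60,55,50,45,40,36], slide=[[0,0,0],[0,0,0],[0,0,0],[0,0,0],[0,0,0],[0,0,0],[0,0,0],[0,0,0]], rotation=[[0,0,0],[0,0,0],[0,0,0],[0,0,0],[0,0,0],[0,0,0],[0,0,0],[0,0,0]], grip_force=20)

```text
clock: 3.35
eef_pos: [0.5338, 0.2488, 0.1371]
orientation: [3.141, 0.001, 2.798]
contact_force: [-3.1, -0.1, 7.8]
width: 0.031
finger_force: 8.4
```

Request:
arm_command(grip=[30,25,20,20,20,20], slide=[[0,0,0],[0,0,0],[0,0,0],[0,0,0],[0,0,0],[0,0,0]], rotation=[[0,0,0],[0,0,0],[0,0,0],[0,0,0],[0,0,0],[0,0,0]])

```text
clock: 3.95
eef_pos: [0.5339, 0.2488, 0.1372]
orientation: [3.141, 0.001, 2.798]
contact_force: [-2.0, -0.5, 9.3]
width: 0.0306
finger_force: 19.5
```

The tabs are fully squeezed at 31 mm. I'll lift gently.

Request:
arm_command(grip=[20,20,20,20,20,20,20,20], slide=[[0,0,1],[0,0,2],[0,0,2],[0,0,3],[0,0,3],[0,0,4],[0,0,5],[0,0,5]], rotation=[[0,0,0],[0,0,0],[0,0,0],[0,0,0],[0,0,0],[0,0,0],[0,0,0],[0,0,0]])

```text
clock: 4.75
eef_pos: [0.5336, 0.2488, 0.1615]
orientation: [3.141, 0.0, 2.798]
contact_force: [-0.3, -0.4, -1.4]
width: 0.0305
finger_force: 20.0
```

```bash
python3 - <<'E'
from h import *
a,i=snap("scene");cv2.imwrite("pics/s2.png",cv2.resize(i[80:260,210:420],(700,600)))
o=bot.observe();print(o["eef_pos"],o["width"],o["contact_force"],o["finger_force"])
E
```

```text
[0.53393747 0.2488622  0.16243815] 0.030593195806702177 [ 1.09122652  0.2290824  -0.09609728] 19.963431358337402
```

View pics/s2.png

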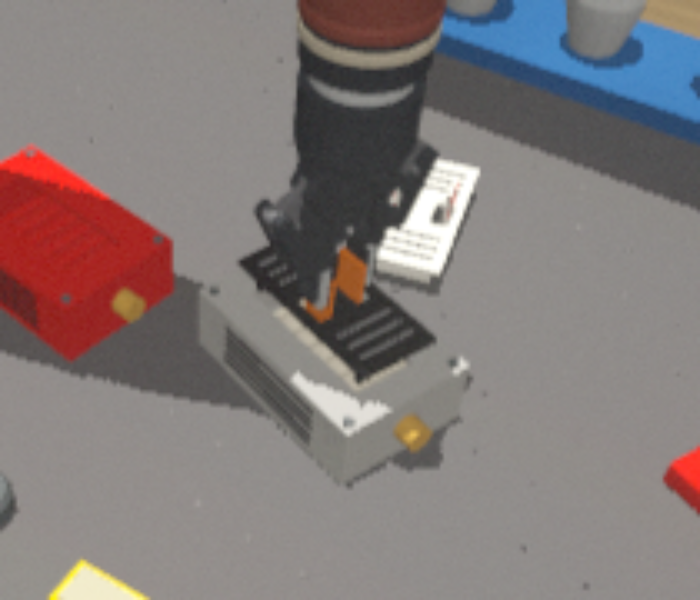

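The cover is lifting level and clear of the hooks: its plate at (335,310) sits above the housing. I'll raise it further and carry it over.

Request:
arm_command(grip=[20,20,20,20,20,20,20,20], slide=[[0,0,10],[0,0,15],[0,0,15],[0,0,8],[0,0,0],[0,-8,0],[-1,-15,0],[-1,-20,0]], rotation=[[0,0,0],[0,0,0],[0,0,0],[0,0,0],[0,0,0],[0,0,0],[0,0,0],[0,0,0]])

```text
clock: 5.6
eef_pos: [0.5309, 0.2047, 0.208]
orientation: [-3.141, -0.001, 2.799]
contact_force: [0.1, 1.0, -1.7]
width: 0.0306
finger_force: 20.1
```

Request:
arm_command(grip=[20,20,20,20,20,20,20,20], slide=[[-1,-25,0],[-1,-25,0],[-1,-25,0],[-1,-25,0],[-1,-25,0],[-1,-25,0],[-1,-25,0],[-1,-25,0]], rotation=[[0,0,0],[0,0,0],[0,0,0],[0,0,0],[0,0,0],[0,0,0],[0,0,0],[0,0,0]])

```text
clock: 6.4
eef_pos: [0.5225, 0.0038, 0.2081]
orientation: [-3.141, -0.001, 2.797]
contact_force: [0.2, -0.2, -2.0]
width: 0.0305
finger_force: 20.1
```

Request:
arm_command(grip=[20,20,20,20,20,20,20,20], slide=[[-1,-25,0],[-1,-25,0],[-1,-25,0],[-1,-25,0],[0,-25,0],[0,-25,0],[0,-20,0],[0,-15,0]], rotation=[[0,0,0],[0,0,0],[0,0,0],[0,0,0],[0,0,0],[0,0,0],[0,0,0],[0,0,0]])

```text
clock: 7.2
eef_pos: [0.5184, -0.1811, 0.2082]
orientation: [3.142, -0.001, 2.796]
contact_force: [-0.8, 0.4, -0.8]
width: 0.0306
finger_force: 20.1
```

```bash
python3 - <<'E'
from h import *
a,i=snap("scene");cv2.imwrite("pics/s3.png",cv2.resize(i,(800,600)))
o=bot.observe();print(o["clock"],o["eef_pos"],o["orientation"],o["width"],o["contact_force"],o["finger_force"])
E
```

```text
7.25 [ 0.51859394 -0.1826308   0.20828334] [-3.14074600e+00 -4.42861200e-04  2.79537476e+00] 0.030523826464999706 [-0.87331243 -1.49724491 -0.98879103] 20.13910084962845
```

View pics/s3.png

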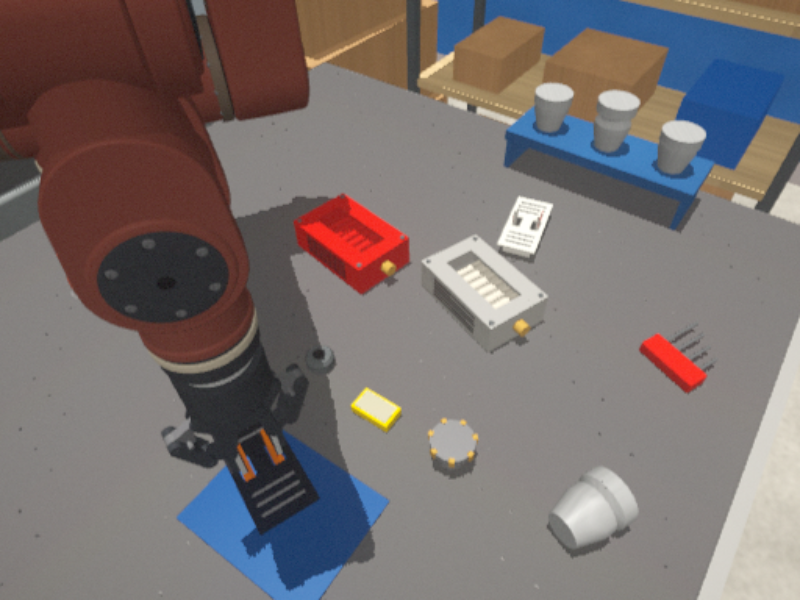

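The cover is held level over the mat at (270,490), the housing is open and the tooling hasn't moved. I'll lower it now.

Request:
arm_command(grip=[20,20,20,20,20,20,20,20], slide=[[0,0,-10],[0,0,-20],[0,0,-20],[0,0,-20],[0,0,-14],[0,0,-8],[0,0,-4],[0,0,0]], rotation=[[0,0,0],[0,0,0],[0,0,0],[0,0,0],[0,0,0],[0,0,0],[0,0,0],[0,0,0]])

```text
clock: 8.05
eef_pos: [0.5195, -0.1791, 0.1128]
orientation: [3.141, -0.0, 2.798]
contact_force: [-0.3, 0.1, -1.3]
width: 0.0305
finger_force: 20.1
```

Request:
arm_command(grip=[20,20,20,20], slide=[[0,0,-2],[0,0,-2],[0,0,-1],[0,0,0]], rotation=[[0,0,0],[0,0,0],[0,0,0],[0,0,0]])

```text
clock: 8.45
eef_pos: [0.5195, -0.1793, 0.108]
orientation: [3.141, 0.0, 2.798]
contact_force: [0.8, 0.5, -1.5]
width: 0.0306
finger_force: 20.1
```

Request:
arm_command(grip=[20,20,20,20], slide=[[0,0,-1],[0,0,-1],[0,0,-1],[0,0,0]], rotation=[[0,0,0],[0,0,0],[0,0,0],[0,0,0]])

```text
clock: 8.85
eef_pos: [0.5195, -0.1793, 0.1052]
orientation: [3.142, 0.0, 2.798]
contact_force: [-1.8, 1.6, 2.5]
width: 0.0306
finger_force: 20.7
```

Request:
arm_command(grip=[20,20], slide=[[0,0,-1],[0,0,0]], rotation=[[0,0,0],[0,0,0]])

```text
clock: 9.05
eef_pos: [0.5196, -0.1793, 0.1051]
orientation: [-3.141, 0.0, 2.798]
contact_force: [-5.1, 3.1, 11.8]
width: 0.0305
finger_force: 22.0
```

Request:
arm_command(grip=[38,42,46,50,55,60,75,90], slide=[[0,0,0],[0,0,0],[0,0,0],[0,0,0],[0,0,0],[0,0,0],[0,0,0],[0,0,0]], rotation=[[0,0,0],[0,0,0],[0,0,0],[0,0,0],[0,0,0],[0,0,0],[0,0,0],[0,0,0]])

```text
clock: 9.85
eef_pos: [0.5195, -0.1792, 0.1039]
orientation: [3.141, 0.0, 2.798]
contact_force: [-0.4, 0.9, 0.2]
width: 0.076
finger_force: 0.0
```

Request:
arm_command(grip=[100,100,100,100,100,100,100,100], slide=[[0,0,0],[0,0,0],[0,0,10],[0,0,20],[0,0,25],[0,0,30],[0,0,30],[0,0,20]], rotation=[[0,0,0],[0,0,0],[0,0,0],[0,0,0],[0,0,0],[0,0,0],[0,0,0],[0,0,0]])

```text
clock: 10.65
eef_pos: [0.52, -0.1795, 0.2423]
orientation: [-3.141, 0.003, 2.798]
contact_force: [1.0, 0.7, 0.2]
width: 0.0854
finger_force: 0.0
```

```bash
python3 - <<'E'
from h import *
a,i=snap("scene");cv2.imwrite("pics/s4.png",cv2.resize(i,(800,600)))
o=bot.observe();print(o["clock"],o["eef_pos"],o["width"],o["contact_force"],o["finger_force"])
E
```

```text
10.7 [ 0.52072119 -0.17999653  0.24519077] 0.08551279397414356 [ 0.77017097 -0.9655019   3.75550354] 0.0
```

View pics/s4.png

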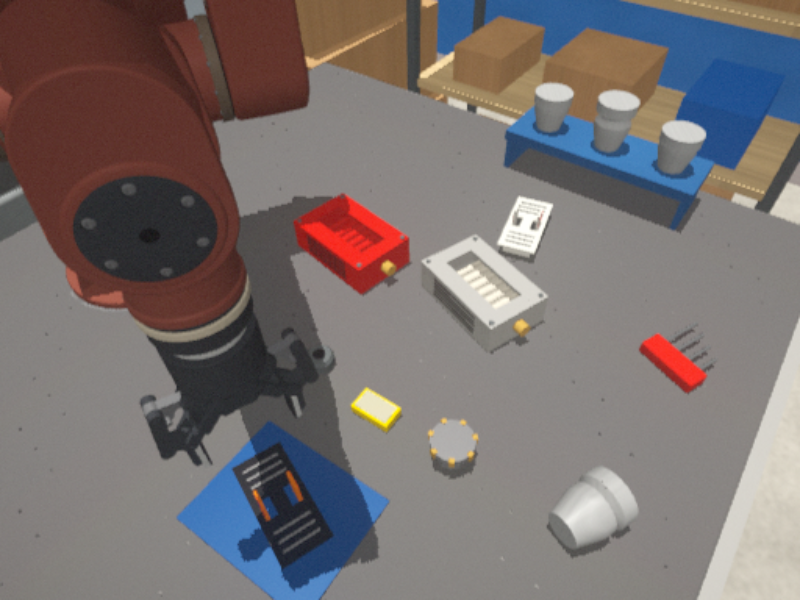

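The cover stands level on the mat, centred at (282,505), with its tabs sprung back and the gripper clear. The tooling at (377,408), (453,442) and (318,358) has not moved.

```bash
python3 -c "
from station import bot
print(bot.sign_off())"
```

```text
the job is handed in; nothing more can be done
None
```

The cover was unclipped at about 20 N per finger, lifted straight off and set feet down on the blue mat, the tooling was not moved, and the job was handed in at about 11 s; the sign-off returned no verdict.

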